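Close the click cap of a leaning solvent bottle

ROBOT

A 6-joint arm with a two-finger parallel gripper is mounted at the origin on the work surface. World frame = base frame: x ahead of the robot, y to its left, z up, the work surface at z = 0. Lengths are in m, angles in rad, forces in N, time in s.
With the tool pointing down it reaches from about 0.35 to 0.875 m from the base axis. Payload 4.2 kg.
Tool frame: the origin (TCP) lies at the very end of the fingers, on their centre line; the grasp point (between the pads) lies 19 mm behind it (env.grip_point_offset is the distance from the TCP to the grasp point, in m); z points along the fingers, y is the line along which they close (so a half turn about z gives the same grasp; the last joint's range is limited). The gripper opens to 87 mm and grips with 3 to 60 N. Pads are 19 mm wide; open, the fingers measure 117 mm over their backs; the gripper's body (75 mm by 190 mm) begins 51 mm behind the grasp point.
Start: joints at [-0.978, 0.385, 0.008, 0, -1.194, -0.259], TCP at [0.205, -0.59, 0.223] pointing down, gripper open.
Joint ranges: [-3.14, 3.14], [-1.21, 2.06], [-1.07, 1.41], [-3.16, 2.05], [-2.99, -0.16], [-3.1, 3.1]. Speed limits (rad/s): [2.79, 2.79, 3.14, 3.14, 3.14, 3.14].

INTERFACE

Orientations are given as a unit quaternion [w, x, y, z].
In Python, from cell import env gives the robot as it stands.
- The arm moves only by the tool move_arm, never from a script. Its argument "commands" is a list of rows, each a list of 4 numbers: the shift along the world's x, y, z in cm, then the turn about the world's z in degrees. In form: [[tx, ty, tz, twist], ...]. A call has 1 to 20 rows; each row shifts and turns the commanded pose from where the row before left it; what a row does not reach is not made up. A row lasts 1/8 s, in which the tool goes at most 62.5 mm and 10.7 degrees, less where a joint would pass 70% of its speed; a pose out of reach is approached as far as the arm can. A call is refused whole if a number of a shift passes 6.25 or a number of a turn 10.7, either way. A call with a gripper value outside its range is refused whole. "fingers" is the finger opening in cm, from 0 to 8.7, set as the call begins (left out, the last holds). The fingers move at their own pace and stop on an object; "newtons" is the grip in N (left out, the last holds). Time passes only in rows, so rows that do not move let the fingers close. It gives the time, the measured TCP pose, the force, the opening and the grip force at its end, in the units of the state.
- env.sense(): the state, without advancing time (a new reading comes with each control period).
- env.get_image(name): name is "scene" or "side" or "wrist"; returns a dict with "image" (480x640x3 uint8, red, green, blue), "range_z" (480x640 float32, m along the optical axis (not along the pixel's ray), 0 where there is no reading), "fx", "fy", "cx", "cy" (pixels), "rvec" (rotation vector, rad) and "tvec" (3), from world to camera coordinates, as OpenCV has them. Camera axes: x right, y down, z forward; pixel columns grow to the right and rows downward; lengths in m; the calibration is good to about 2 mm. A picture is of the moment at which its call begins.
- env.sign_off(): hands the job in; it is judged then, once.
The state is a dict: "time": time; "joints": joint angles; "qvel": joint speeds; "joint_torque": joint torques, N m; "tcp_pos": TCP position; "tcp_rot": TCP orientation; "force": force on the tool from outside, world axes, zero at the start; "wrist_torque": the same for the moment, N m; "gripper_width": finger opening in m; "gripper_force": force on a finger pad.
Only numpy, scipy, OpenCV 4.12 (cv2) and the standard library are available. Lean on these libraries where they do the work, as an engineer would, in place of code of your own. Each camera call takes 0.05 s, during which the arm holds its last target. There are 200 camera calls.

TASK

The red cap of one leaning solvent bottle has been left loose. Turn its wing handle clockwise (as seen looking onto the cap) until the cap is home and its torque clutch clicks for the first time, stop there before it can click a second time, and let go. Leave the bottle with the blue cap and the glassware around them as they are.

Things in the scene. Friction and masses are not known exactly. Their poses are not given: they have to be found in the camera images.
- wing_grip (a point): Centre of the red wing handle, on the cap's turning axis. The bar is 110 mm long (this frame's x), 14 mm thick (y, pinch across it), 38 mm high (z); its top edge is 13 mm above this point, the red disc it stands on (58 mm wide, 20 mm high) 25 mm below. z points outward along the cap's axis, 35 degrees from vertical. Tightening turns clockwise seen from outside, about -z.
- cap (a joint): Turn of the white ridged ring (68 mm wide, 32 mm high, under the red disc) on the bottle's thread, rad. Starts between -1.0 and -0.3 (loose), grows as it is tightened to 0, a firm stop. Running it in takes about 0.3 N m; it stays where it is left.
- wing (a joint): Slip of the red handle on the white ring, rad, 0 at the start, growing when tightening. Both turn together until the ring is home; then at about 0.6 N m the clutch slips, with its crest near 0.23, and snaps on to the next notch at 0.45: one click. Let go past 0.3 it rests there (0.4 to 0.5). The second click's crest is at 0.68. A white mark on the disc and a black one on the ring show the slip.
- red_stand: Fixed stand with the clear glass bottle (100 mm wide, 168 mm long) that has the red wing cap. Origin on the table; the bottle leans 35 degrees to this body's -x, about towards the robot. The handle's centre lies 76 mm to -x and 256 mm above the origin. White cradle 130 mm wide on a grey base plate 200 x 140 mm.
- blue_stand: The same stand and bottle with a blue wing cap, already tight: leave alone. The two stands may stand left or right.
- blue_cap (a joint): Turn of the blue cap on its bottle, rad, 0 as found; leave it.
- beaker: Loose clear glass beaker, 72 mm diameter, 85 mm high, origin under its centre. Leave in place.
- wash_bottle: Loose white plastic bottle with red cap, 60 mm diameter, 150 mm high, origin under its centre. Leave in place.
- amber_bottle: Loose amber bottle with black cap, 72 mm diameter, 140 mm high, origin under its centre. Leave in place.
- flask: Loose clear conical flask, 84 mm base diameter, 130 mm high, origin under its centre. Leave in place.
- dish: Loose shallow glass dish, 90 mm diameter, 18 mm high, origin under its centre. Leave in place.
- jar: Loose clear jar with green lid, 60 mm diameter, 70 mm high, origin under its centre. Leave in place.

How it is judged:
By the outcome, as a careful person would: the job done as asked, in the order asked, and still so for the second after the job is handed in, with the robot touching nothing.
It also fails if it takes over 48 s, if anything falls off the work surface, if the arm or the gripper's body presses on something with over 40 N, if the wrist force passes 120 N, or if a joint passes its speed limit or range.

## Working session

There is one attempt and no reset: what is moved stays moved. The work goes in short steps, Python scripts to look and compute and a tool call to move; the robot and the scene stay as the last step left them, time stands still between calls to the robot, and variables do not carry over. Pictures are saved under pics/ and viewed, at most 10 in all, crops included, and the job is handed in when it is done.

Besides the shell and the picture viewer there is one more tool, called after "Request:" as name(argument=value, ...), one argument or row to a line, values as JSON. move_arm: Moves the arm, as the interface text tells. Its arguments: {"type":"object","properties":{"commands":{"type":"array","items":{"type":"array","items":{"type":"number"}}},"fingers":{"type":"number"},"newtons":{"type":"number"}},"required":["commands"]}

```bash
ls; mkdir -p pics; cat > h.py <<'E'
import cv2,numpy as np
from cell import env
def get(n):
    d=env.get_image(n);R,_=cv2.Rodrigues(np.array(d["rvec"],float));d["R"]=R;d["t"]=np.array(d["tvec"],float).ravel();return d
def pts(d,m):
    v,u=np.nonzero(m&(d["range_z"]>0));z=d["range_z"][v,u]
    c=np.c_[(u-d["cx"])/d["fx"]*z,(v-d["cy"])/d["fy"]*z,z]
    return (c-d["t"])@d["R"]
def save(d,n): cv2.imwrite("pics/"+n,d["image"][:,:,::-1])
E
python3 - <<'E'
from h import *
print(env.sense())
a=get("scene");b=get("side")
for d,n in((a,"scene"),(b,"side")):
    np.savez(""+n,**{k:d[k] for k in d})
    print(n,-d["R"].T@d["t"])
cv2.imwrite("pics/a.png",cv2.resize(np.vstack([a["image"],b["image"]])[:,:,::-1],(400,600)) if 0 else a["image"][:,:,::-1]);save(b,"b.png")
E
```

```text
pics
{'time': 0.0, 'joints': array([-9.78364371e-01,  3.85569341e-01,  6.64862904e-03, -5.21625672e-04,
       -1.19401815e+00, -2.58601496e-01]), 'qvel': array([-0.0012069 ,  0.00033547,  0.00073964,  0.00113028,  0.00034758,
       -0.00016151]), 'joint_torque': array([ 5.11240924e-04, -3.90667713e+01,  1.87407053e+01,  4.21995521e+00,
        1.10812645e-02, -1.80935317e-04]), 'tcp_pos': array([ 0.20461811, -0.58991971,  0.22145746]), 'tcp_rot': array([-2.21412910e-04, -1.66046263e-01,  9.86117352e-01,  1.07580630e-03]), 'force': array([-0.15845694,  0.57478895, -0.13525867]), 'wrist_torque': array([ 0.01269897, -0.01422704,  0.02210253]), 'gripper_force': 0.0, 'gripper_width': 0.08721302627403184}
scene [ 1.34888372 -0.16810995  1.09446219]
side [-0.22809342  0.77020639  0.98417573]
```

View pics/a.png

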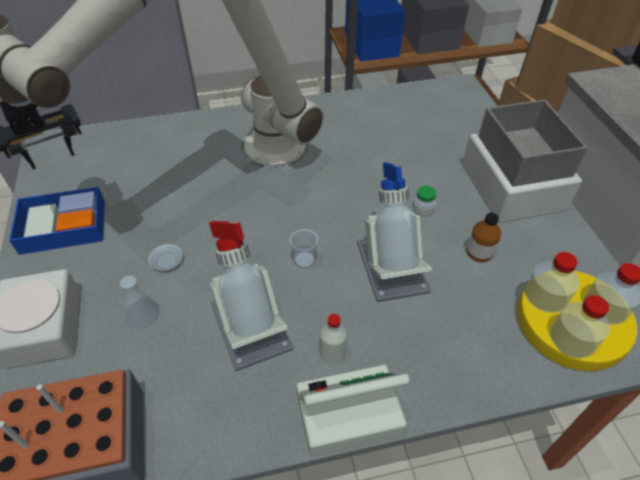

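View pics/b.png

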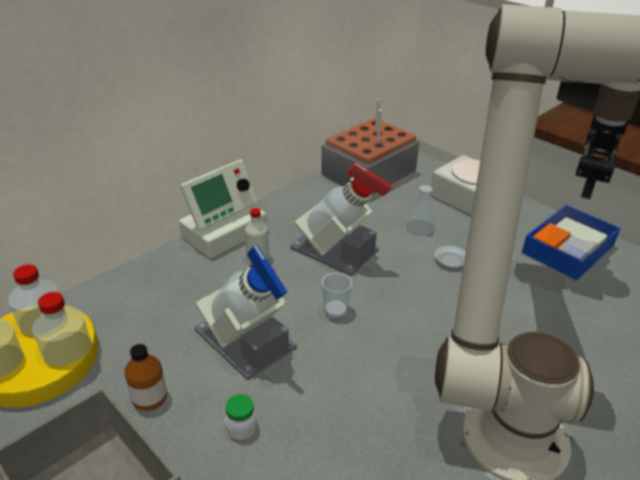

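The scene view shows the red cap at about (229,238) on the left stand and the blue one at (394,180). In the side view the red wing runs from (350,170) to (388,190). Next I'll measure its pose.

```bash
cat > m.py <<'E'
from h import *
def load(n):
    return dict(np.load(n+".npz"))
def redmask(d,box=None):
    i=d["image"].astype(int);m=(i[...,0]>90)&(i[...,1]<0.4*i[...,0])&(i[...,2]<0.45*i[...,0])
    if box is not None:
        b=np.zeros_like(m);b[box[1]:box[3],box[0]:box[2]]=1;m&=b
    return m
E
python3 - <<'E'
from m import *
P=[]
for n,box in(("scene",(195,205,265,265)),("side",(335,150,400,215))):
    d=load(n);p=pts(d,redmask(d,box));print(n,len(p),np.median(p,0),p.min(0),p.max(0));P.append(p)
    d2=d["image"][box[1]:box[3],box[0]:box[2]]
    cv2.imwrite(f"pics/c_{n}.png",cv2.resize(d2[:,:,::-1],None,fx=6,fy=6,interpolation=2))
p=np.vstack(P)
np.save("red.npy",p)
# stand base: dark plate / white cradle. grey-white cradle points near
d=load("scene");i=d["image"].astype(int)
m=np.zeros(i.shape[:2],bool);m[255:365,205:295]=1
q=pts(d,m);q=q[(q[:,2]>0.008)&(q[:,2]<0.022)]
print(len(q),cv2.minAreaRect(q[:,:2].astype(np.float32)))
a=cv2.imread("pics/c_scene.png");b=cv2.imread("pics/c_side.png");h=min(a.shape[0],b.shape[0])
cv2.imwrite("pics/c.png",np.hstack([a[:h],b[:h]]))
E
```

```text
scene 696 [ 0.5917827  -0.18925036  0.25022175] [ 0.5283226  -0.22176312  0.22078586] [ 0.61627432 -0.15735095  0.29700577]
side 734 [ 0.56638328 -0.18171273  0.24508698] [ 0.5204765  -0.22111739  0.21233572] [ 0.60601448 -0.15463806  0.29513511]
1172 ((0.6324567794799805, -0.133330836892128), (0.24581366777420044, 0.2334502786397934), 8.220151901245117)
```

View pics/c.png

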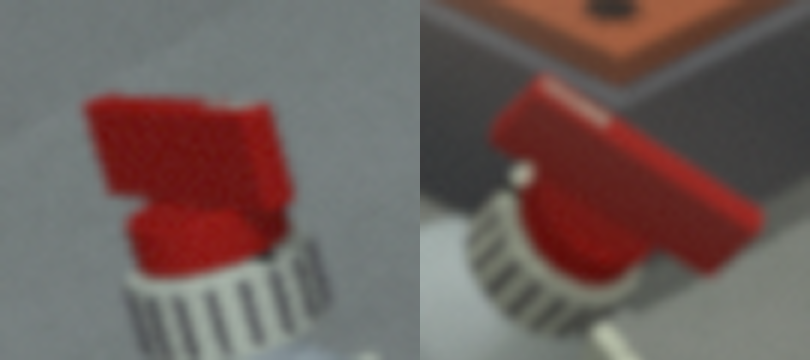

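The crops show the bar's top edge in the side view running from about (356,162), the high far end, to (392,186), the low near end. Next: fit planes to the two bar faces.

```bash
cat > fit.py <<'E'
from m import *
from scipy.optimize import least_squares
def plane(p,it=2000,tol=.002,rng=np.random.default_rng(0)):
    best=None
    for _ in range(it):
        s=p[rng.choice(len(p),3,False)];n=np.cross(s[1]-s[0],s[2]-s[0]);l=np.linalg.norm(n)
        if l<1e-5: continue
        n/=l;k=abs((p-s[0])@n)<tol
        if best is None or k.sum()>best.sum(): best=k
    q=p[best];c=q.mean(0);n=np.linalg.svd(q-c)[2][2];return n,c,best
E
python3 - <<'E'
from fit import *
for n,box in(("scene",(195,205,265,265)),("side",(335,150,400,215))):
    d=load(n);m=cv2.erode(redmask(d,box).astype(np.uint8),np.ones((3,3)))>0
    p=pts(d,m)
    nn,c,k=plane(p);cam=-d["R"].T@d["t"]
    nn*=np.sign(nn@(cam-c))
    print(n,len(p),k.sum(),"n",nn,"c",c)
    # axis perp to n with az=cos35, ax<0
    for psi in [0]:
        A=np.hypot(nn[0],nn[1]);B=nn[2]*np.cos(np.radians(35))/np.sin(np.radians(35))/A
        ph=np.arctan2(nn[1],nn[0])
        # (-cos(psi-ph))*A*s + nz*c=0
        for s in(1,-1):
            ps=ph+s*np.arccos(np.clip(B,-1,1));a=np.array([-np.sin(np.radians(35))*np.cos(ps),-np.sin(np.radians(35))*np.sin(ps),np.cos(np.radians(35))])
            x=np.cross(nn,a);x*=-np.sign(x[0]);q=p[k]
            print(" psi",np.degrees(ps),"a",a,"x",x,"ext x",np.percentile((q)@x,[1,99]),np.ptp(q@x),"a",np.percentile(q@a,[1,99]))
# bottle lean: plate top points (z 5..25mm)
d=load("scene");i=d["image"].astype(int)
m=np.zeros(i.shape[:2],bool);m[262:362,208:295]=1
q=pts(d,m)
print("z hist",np.histogram(q[:,2],bins=np.arange(-.01,.2,.01)))
E
```

```text
scene 570 374 n [ 0.49027095 -0.84045525  0.23080157] c [ 0.57826792 -0.19014837  0.25804404]
 psi 10.455051278476883 a [-0.56405367 -0.10408353  0.81915204] x [-0.664438   -0.53179092 -0.52509101] ext x [-0.46309453 -0.3678198 ] 0.10039700999435319 a [-0.12372472 -0.07632546]
 psi -129.94162933833599 a [0.36824001 0.43976042 0.81915204] x [-0.78995803 -0.31661608  0.52509101] ext x [-0.29420678 -0.22905262] 0.07267637704447633 a [0.29334505 0.38376551]
side 539 269 n [-0.50251656  0.82867543 -0.2465241 ] c [ 0.56233151 -0.18835844  0.25006618]
 psi 232.53509789844423 a [0.34889239 0.45526259 0.81915204] x [-0.79104437 -0.32562709  0.51789555] ext x [-0.28489635 -0.22155582] 0.06601641381909223 a [0.27617588 0.36034734]
 psi 9.930933611651547 a [-0.56498217 -0.09891953  0.81915204] x [-0.65442513 -0.55091919 -0.51789555] ext x [-0.44646652 -0.35087863] 0.10102168454875149 a [-0.117236   -0.07340728]
z hist (array([1821, 1392,  866,   98,   60,   12,   42,  111,  150,  483,  419,
        310,  305,  347,  330,  313,  249,  256,  287,  392]), array([-0.01,  0.  ,  0.01,  0.02,  0.03,  0.04,  0.05,  0.06,  0.07,
        0.08,  0.09,  0.1 ,  0.11,  0.12,  0.13,  0.14,  0.15,  0.16,
        0.17,  0.18,  0.19]))
```

```bash
cat > geo.py <<'E'
import numpy as np
a=np.array([-.5645,-.1015,.819]);a/=np.linalg.norm(a)
x=np.array([-.66,-.541,-.521]);x-=a*(x@a);x/=np.linalg.norm(x);y=np.cross(a,x)
E
python3 - <<'E'
from fit import *
from geo import *
from scipy.spatial.transform import Rotation as Ro
Q=[]
for n,box in(("scene",(195,205,265,265)),("side",(335,150,400,215))):
    d=load(n);p=pts(d,redmask(d,box));q=np.c_[p@x,p@y,p@a]
    top=q[q[:,2]>np.percentile(q[:,2],99)-.03]
    nn,c,k=plane(p)
    print(n,"x ext",np.percentile(q[:,0],[.5,2,98,99.5]),"face y",np.median(q[k][:,1]),"top a",np.percentile(q[:,2],[95,98,99.5]))
E
```

```text
scene x ext [-0.45955152 -0.45794293 -0.36029388 -0.35574736] face y 0.5070767202066285 top a [-0.07792942 -0.07690822 -0.07596444]
side x ext [-0.45709494 -0.45487057 -0.35519624 -0.3530339 ] face y 0.4953616957132178 top a [-0.07502401 -0.07351749 -0.07205759]
```

```bash
cat >> geo.py <<'E'
c=-.4065*x+.5012*y-.0875*a
h=.015
def tcp(th,gap=0,r=.043):
    u=-x*np.cos(th)+y*np.sin(th);v=x*np.sin(th)+y*np.cos(th)
    vh=v[:2]/np.linalg.norm(v[:2])
    z=c[2]+r*u[2]-.004
    s=.013 if v[2]>0 else None          # contact height along a
    if v[2]>0: K=c+r*u-.007*v+.013*a
    else:
        K=c+r*u-.007*v; K=K+a*((z-K[2])/a[2])
    xy=K[:2]-vh*(h+gap)
    return np.r_[xy,z],np.degrees(np.arctan2(vh[1],vh[0])),v[2]
E
python3 - <<'E'
from geo import *
from cell import env
np.set_printoptions(precision=4,suppress=True)
print(c,"stand",c[:2]-.076*a[:2]/np.linalg.norm(a[:2]))
t,_,_=tcp(0,.03);print("approach",t)
for th in np.arange(0,1.7,.1): print("%.1f"%th,*tcp(th))
E
```

```text
[ 0.5662 -0.1896  0.2599] stand [ 0.641  -0.1762]
approach [ 0.5608 -0.1232  0.2784]
0.0 [ 0.5761 -0.149   0.2784] -59.280470756750994 0.238470689027405
0.1 [ 0.5797 -0.1517  0.2793] -64.19596804138193 0.1851948649223143
0.2 [ 0.583  -0.1548  0.2799] -69.01031096903097 0.13006863494420312
0.3 [ 0.5861 -0.1582  0.2804] -73.75409332396349 0.07364280216070382
0.4 [ 0.5889 -0.162   0.2806] -78.4581264130234 0.016481154841088724
0.5 [ 0.6016 -0.1641  0.2805] -83.15328484829642 -0.04084516672975305
0.6 [ 0.6041 -0.1682  0.2802] -87.87045166838158 -0.09776337689624828
0.7 [ 0.6061 -0.1725  0.2797] -92.6404852100458 -0.15370476771707192
0.8 [ 0.6079 -0.1769  0.2789] -97.49413174862778 -0.20811039130690775
0.9 [ 0.6092 -0.1813  0.2779] -102.46180404316078 -0.26043664465895416
1.0 [ 0.6103 -0.1859  0.2767] -107.57313807206161 -0.3101607011464772
1.1 [ 0.6109 -0.1904  0.2752] -112.85623263573984 -0.3567857344336415
1.2 [ 0.6112 -0.195   0.2736] -118.33647723236945 -0.39984588260002835
1.3 [ 0.6111 -0.1995  0.2718] -124.0348958923928 -0.43891090287895185
1.4 [ 0.6107 -0.2039  0.2698] -129.96599651617996 -0.47359047050096403
1.5 [ 0.6098 -0.2083  0.2677] -136.13523491970818 -0.5035380786899264
1.6 [ 0.6086 -0.2125  0.2655] -142.53638628493368 -0.5284545008441781
```

Request:
move_arm(
  commands=[
    [0, 0, 4.7, 0],
    [0, 0, 4.7, 0],
    [0, 0, 4.7, 0],
    [2.5, 3.3, 0, 1],
    [2.5, 3.3, 0, 1],
    [2.5, 3.3, 0, 1],
    [2.5, 3.3, 0, 1],
    [2.5, 3.3, 0, 1],
    [2.5, 3.3, 0, 1],
    [2.5, 3.3, 0, 1],
    [2.5, 3.3, 0, 1],
    [2.5, 3.3, 0, 1],
    [2.5, 3.3, 0, 1],
    [2.5, 3.3, 0, 1],
    [2.5, 3.3, 0, 1],
    [2.5, 3.3, 0, 0],
    [2.5, 3.3, 0, 0],
    [0, 0, 0, 0],
  ],
  fingers=0,
  newtons=20,
)

```text
time: 2.35
tcp_pos: [0.5558, -0.1264, 0.3621]
tcp_rot: [-0.001, -0.27, 0.963, 0.001]
force: [-0.6, -0.1, -0.3]
gripper_width: 0.0008
gripper_force: 0.0
```

Request:
move_arm(
  commands=[
    [0.5, 0.5, -3, 0],
    [0, 0, -3, 0],
    [0, 0, -2.4, 0],
    [0, 0, 0, 0],
    [0, 0, 0, 0],
  ],
)

```text
time: 2.98
tcp_pos: [0.5601, -0.1241, 0.2808]
tcp_rot: [0.001, -0.268, 0.963, -0.001]
force: [-0.4, -0.2, -0.1]
gripper_width: 0.0006
gripper_force: 0.0
```

```bash
python3 - <<'E'
from h import *
s=env.sense();print(s["tcp_pos"],s["joints"])
a=get("scene");b=get("side")
A=a["image"][190:270,190:270];B=b["image"][140:220,320:400]
r=lambda q:cv2.resize(q,(400,400),interpolation=2)
cv2.imwrite("pics/d.png",np.hstack([r(A),r(B)])[:,:,::-1])
E
```

```text
[ 0.56011662 -0.12406582  0.28078126] [ 6.46818198e-02  2.61021165e-01 -2.55602297e-02  7.16539715e-04
 -1.28253672e+00 -1.09280348e+00]
```

View pics/d.png

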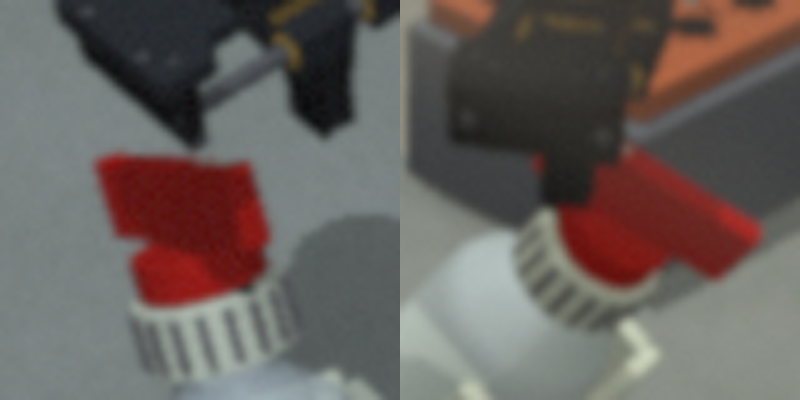

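Request:
move_arm(
  commands=[
    [0.6, -0.8, 0, 0],
    [0.6, -0.8, 0, 0],
    [0.5, -0.7, -0.1, 0],
    [0.4, -0.3, 0, -2],
    [0.4, -0.3, 0.1, -2],
    [0.4, -0.3, 0, -2],
    [0, 0, 0, 0],
  ],
)

```text
time: 3.95
tcp_pos: [0.5869, -0.1547, 0.2791]
tcp_rot: [-0.003, -0.217, 0.976, 0.001]
force: [-4.7, 3.0, 1.8]
gripper_width: 0.0003
gripper_force: 2.5
```

```bash
cat > ang.py <<'E'
from fit import *
from geo import *
# bar angle from the red face seen by scene camera; restrict to bar (a-height) using known axis
def angle(n="scene"):
    d=get(n);p=pts(d,cv2.erode(redmask(d,(190,195,270,270)).astype(np.uint8),np.ones((3,3)))>0)
    k=((p-c)@a>-.02)&((p-c)@a<.02)&(np.linalg.norm(p-c,axis=1)<.07);p=p[k]
    q=np.c_[(p-c)@x,(p-c)@y].astype(np.float32)
    nn,cc,kk=plane(p)
    f=np.r_[nn@x,nn@y]*np.sign(nn@y);th=np.arctan2(f[0],f[1])
    print("n",len(p),kk.sum(),"th(face)",th,"n.a",nn@a);return d,q
if __name__=="__main__":
    s=env.sense();print(s["tcp_pos"],s["force"],s["wrist_torque"]);angle()
E
python3 ang.py
```

```text
[ 0.58692831 -0.15474728  0.27905765] [-4.70841975  2.96101661  1.77512523] [ 0.88242097  1.43666664 -0.03793048]
n 204 168 th(face) 0.10352042979789378 n.a -0.00621380796242624
```

Request:
move_arm(
  commands=[
    [0.3, -0.3, 0, -2],
    [0.3, -0.35, 0, -2.5],
    [0.3, -0.35, 0.05, -2.5],
    [0.25, -0.4, 0, -2],
    [0, 0, 0, 0],
  ],
)

```text
time: 4.62
tcp_pos: [0.5984, -0.1679, 0.2797]
tcp_rot: [-0.002, -0.14, 0.99, 0.002]
force: [-5.1, 4.8, 1.7]
gripper_width: 0.0004
gripper_force: 3.2
```

```bash
python3 ang.py
```

```text
[ 0.59842586 -0.16791123  0.27967613] [-5.12112484  4.79213387  1.71194369] [ 1.63964848  1.56766446 -0.07884085]
n 60 47 th(face) -1.2934140580935143 n.a 0.02480456242328167
```

Request:
move_arm(
  commands=[
    [0.22, -0.42, 0, -2.4],
    [0.2, -0.42, 0, -2.4],
    [0, 0, 0, 0],
  ],
)

```text
time: 5.05
tcp_pos: [0.602, -0.1751, 0.2796]
tcp_rot: [-0.003, -0.098, 0.995, 0.003]
force: [-6.6, 9.7, 3.5]
gripper_width: 0.0003
gripper_force: 4.9
```

```bash
python3 - <<'E'
from m import *
from geo import *
s=env.sense();print(s["tcp_pos"],s["force"])
out=[]
for n,bx in(("scene",(190,195,270,275)),("side",(320,140,400,220))):
    d=get(n);out.append(cv2.resize(d["image"][bx[1]:bx[3],bx[0]:bx[2]],(400,400),interpolation=2))
    p=pts(d,redmask(d,bx));k=((p-c)@a>-.02)&(np.linalg.norm(p-c,axis=1)<.075);q=(p-c)[k];q=np.c_[q@x,q@y]
    r=np.hypot(*q.T);e=q[(r>.035)&(q[:,0]>0)];m=e.mean(0)if len(e) else [0,0];print(n,len(q),len(e),m,"th low end",np.arctan2(-m[1],m[0]))
cv2.imwrite("pics/e.png",np.hstack(out)[:,:,::-1])
E
```

```text
[ 0.60204973 -0.17508738  0.27960909] [-6.58638796  9.71421807  3.51075013]
scene 84 0 [0, 0] th low end 0.0
side 450 116 [ 0.03521043 -0.02912655] th low end 0.691115770444359
```

View pics/e.png

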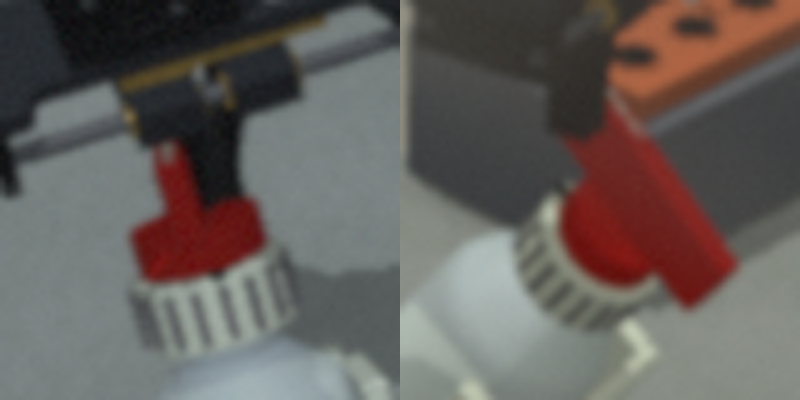

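The scene crop shows the finger behind the bar with the black ring mark at about (218,275). The side crop shows the bar turned, its low end at about (710,280). The force has risen to 12 N, so the ring is probably home. I'll continue in small steps.

```bash
cat > low.py <<'E'
from m import *
from geo import *
def low(d):
    p=pts(d,redmask(d,(320,140,400,220)));k=((p-c)@a>-.02)&(np.linalg.norm(p-c,axis=1)<.075);q=(p-c)[k]
    nn=np.c_[q@x,q@y];f=np.linalg.norm(nn,axis=1)
    e=nn[(f>.035)&(nn[:,0]>0)];m=e.mean(0);return len(e),np.arctan2(-m[1],m[0])
if __name__=="__main__":
    s=env.sense();print(s["time"],s["tcp_pos"],s["force"]);print("start",low(load("side")),"now",low(get("side")))
E
python3 low.py
```

```text
5.15 [ 0.60203599 -0.17505897  0.27957888] [-7.22944899  9.07495876  4.33145111]
start (101, np.float64(0.1176669484948139)) now (111, np.float64(0.6773461646179645))
```

Request:
move_arm(
  commands=[
    [0.05, -0.15, 0, -0.8],
    [0, 0, 0, 0],
  ],
)

```text
time: 5.45
tcp_pos: [0.6034, -0.1772, 0.2795]
tcp_rot: [-0.002, -0.091, 0.996, 0.002]
force: [-1.9, 4.4, 0.2]
gripper_width: 0.0003
gripper_force: 2.1
```

```bash
python3 low.py
```

```text
5.45 [ 0.60342883 -0.17721783  0.27950766] [-1.92771356  4.430295    0.20976245]
start (101, np.float64(0.1176669484948139)) now (114, np.float64(0.7430066319682596))
```

```bash
python3 - <<'E'
from m import *
a0=load("scene");b0=load("side");a1=get("scene");b1=get("side")
r=lambda d,x,y:cv2.resize(d["image"][y:y+40,x:x+55],(400,290),interpolation=2)
cv2.imwrite("pics/f.png",np.vstack([np.hstack([r(a0,208,225),r(b0,340,165)]),np.hstack([r(a1,208,225),r(b1,340,165)])])[:,:,::-1])
E
```

```text
(no output)
```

View pics/f.png

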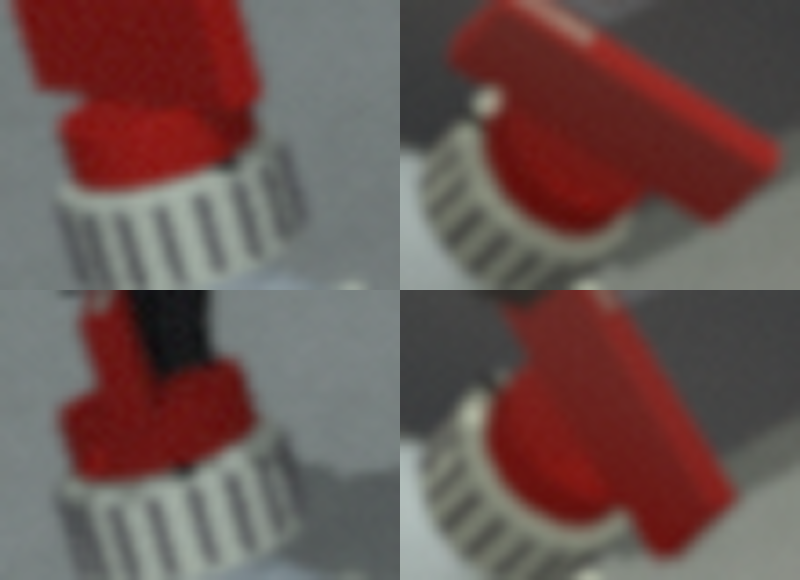

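The black ring mark in the scene view moved from pixel (239,247.5) to (233,249.5). The white disc mark in the side view moved from (352,179) to (350,182). I'll turn both into azimuths.

```bash
cat > az.py <<'E'
from m import *
from geo import *
def az(d,u,v,hh):
    o=-d["R"].T@d["t"];r=d["R"].T@np.array([(u-d["cx"])/d["fx"],(v-d["cy"])/d["fy"],1])
    p=o+r*((c+hh*a-o)@a)/(r@a)-c;return np.hypot(p@x,p@y),np.arctan2(-p@y,p@x)
E
python3 - <<'E'
from az import *
S=load("scene");D=load("side")
for hh in(-.045,-.040):
  print(hh,"black",az(S,208+228*.1375,225+163*.138,hh),az(S,208+183*.1375,225+178*.138,hh))
for hh in(-.043,-.03,-.025): print(hh,"white",az(D,340+85*.1375,165+100*.138,hh),az(D,340+70*.1375,165+125*.138,hh))
E
```

```text
-0.045 black (np.float64(0.03422680774723703), np.float64(-3.1105772381545815)) (np.float64(0.03254627851563391), np.float64(-2.6966384632144393))
-0.04 black (np.float64(0.05173284075565127), np.float64(-2.926369526745949)) (np.float64(0.05159206860241859), np.float64(-2.662821825689768))
-0.043 white (np.float64(0.026888784276480136), np.float64(-2.8590819081685006)) (np.float64(0.02887602016265141), np.float64(2.9153776877783377))
-0.03 white (np.float64(0.030996892249277985), np.float64(2.944501932428516)) (np.float64(0.03824356564866885), np.float64(2.5956161758942153))
-0.025 white (np.float64(0.034079465506779795), np.float64(2.804014882259568)) (np.float64(0.04255288479553904), np.float64(2.513482120505506))
```

Ring turned about 0.41 and handle about 0.62, so the slip is about 0.21, close to the crest. Continuing in small steps.

Request:
move_arm(
  commands=[
    [0.05, -0.15, 0, -0.8],
    [0, 0, 0, 0],
  ],
)

```text
time: 5.85
tcp_pos: [0.6058, -0.1814, 0.2802]
tcp_rot: [0.0, -0.084, 0.996, -0.0]
force: [-0.1, -0.7, -0.4]
gripper_width: 0.0007
gripper_force: 0.0
```

```bash
python3 low.py
```

```text
5.85 [ 0.60580911 -0.18140105  0.28018455] [-0.12945479 -0.72656021 -0.41063724]
start (101, np.float64(0.1176669484948139)) now (115, np.float64(0.9368159348101067))
```

Force dropped to zero and the handle jumped to 0.82, giving a slip of about 0.41, so it has clicked once. Backing away.

Request:
move_arm(
  commands=[
    [-0.2, 0.8, 0, 0],
    [0, 1, 0, 0],
    [0.3, 1, 0.5, 0],
    [0, 0, 4, 0],
    [0, 0, 5, 0],
    [0, 2, 3, 0],
    [0, 5, 0, 0],
    [0, 5, 0, 0],
    [0, 5, 0, 0],
    [0, 0, 0, 0],
    [0, 0, 0, 0],
  ],
)

```text
time: 7.28
tcp_pos: [0.6065, 0.0176, 0.4054]
tcp_rot: [0.0, -0.085, 0.996, -0.0]
force: [0.2, -0.2, 0.2]
gripper_width: 0.0005
gripper_force: 0.0
```

```bash
python3 low.py; python3 - <<'E'
from m import *
a1=get("scene");b1=get("side")
r=lambda d,x,y:cv2.resize(d["image"][y:y+60,x:x+80],(400,300),interpolation=2)
cv2.imwrite("pics/g.png",np.vstack([np.hstack([r(a1,195,205),r(b1,325,155)]),cv2.resize(np.hstack([a1["image"],b1["image"]]),(800,300))])[:,:,::-1])
E
```

```text
7.275 [0.60649816 0.01756024 0.40542496] [ 0.206182   -0.1873306   0.24077788]
start (101, np.float64(0.1176669484948139)) now (117, np.float64(0.9358636257727476))
```

View pics/g.png

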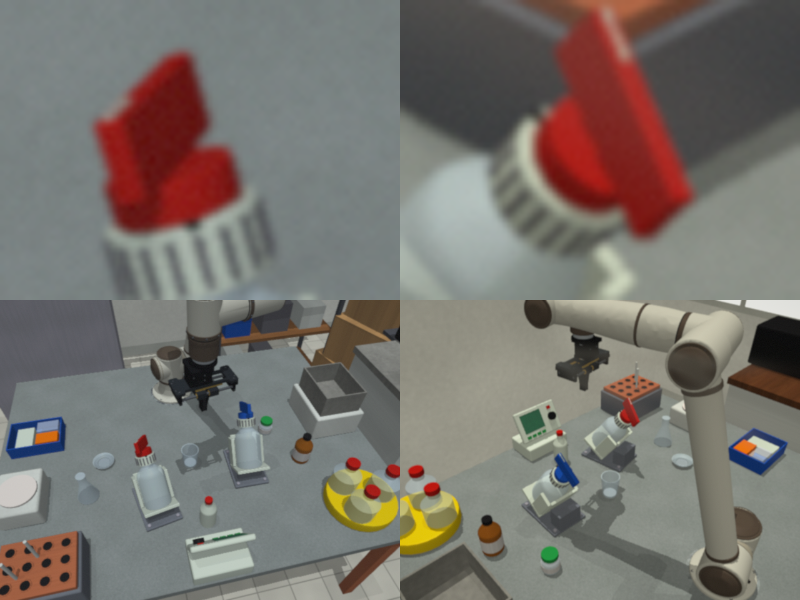

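The black mark is still at about (234,249), so the ring hasn't moved from home. The handle rests at 0.82, a slip of about 0.4, the gripper is clear and nothing else has moved.

```bash
python3 -c "
from cell import env
print(env.sign_off())"
```

```text
the job is handed in; nothing more can be done
None
```

The red cap is home and its clutch clicked once: the handle came to rest at a slip of about 0.4 rad, short of the second crest at 0.68, the arm was clear and nothing else looked moved; I handed it in at about 7.4 s, and no verdict came back.

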